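Close the curing shell and start the cure

TASK

A freshly printed ring pattern stands on the little curing station. Swing both hinged shell halves shut around it until they meet edge to edge, and only then twist the station's start knob clockwise to its stop and let it spring back. Leave the pattern, the jar and the dish standing where they are.

Things in the scene. Friction and masses are not known exactly. Their poses are not given: they have to be found in the camera images.
- station: Curing station, fixed to the bench. Origin: on the bench top under the turntable's centre. Its -x is its front (faces the robot at yaw 0), +y its left. Base plate x -85 to 95 mm, y +-75, 18 high; in front a console x -190 to -90, y +-60, 50 high, with the knob at x -140, y 0. Turntable 60 across, top 22 high. Hinge post at x 68, y 0, 12 thick, 96 high, carries both aluminium shell halves.
- hinge_axis (a point): Point on the vertical hinge axis shared by both shell halves, 57 mm above the bench, at station x 68, y 0. Axes as the station's. Each stiff hinge stays where it is left and takes 0.12 N m (about 1 N at the front) to move. No latch: pushing a half against its stop seats it.
- shell_left (a joint): Opening angle (rad) of the left (+y) half: 0 = closed on its hard stop, its edge in the station's plane y = 0; grows to 1.2 as its front swings out to +y. Starts 0.4 to 0.7. Half an eight-sided can, flat roof, no floor, 4 mm wall, 22 to 92 mm high. Closed it spans station x -62 to 58, y 0 to 50.
- shell_right (a joint): Opening angle (rad) of the right (-y) half, mirror image of the left one: 0 = closed on its hard stop, grows to 1.2 as its front swings out to -y. Starts 0.4 to 0.7.
- shell_left_edge (a point): Front meeting edge of the left half, 57 mm high, 130 mm from the hinge axis. Closed, it coincides with the right half's. In front of it a flange, 8 mm thick, stands 14 mm out (closed: station x -76 to -62, y 0 to 8; 27 to 87 mm high).
- shell_right_edge (a point): Front meeting edge of the right half, 57 mm high, 130 mm from the hinge axis. The same flange, mirrored.
- shell_left_side (a point): Middle of the left half's flat outer side wall, on its outside, 57 mm high: 70 mm in front of the hinge axis and 50 mm to its left when closed. The flat is 76 mm long (closed: station x -40 to 36, y 50), 70 mm high; beyond it the wall slants in by 45 degrees to y 28. Turns with the half; its y axis points outward.
- shell_right_side (a point): Middle of the right half's flat outer side wall, on its outside, 57 mm high: mirror image of the left one (closed: station x -2, y -50). Its y axis points inward, into the half.
- start_knob (a joint): Turn (rad) of the start knob, clockwise seen from above: 0 = rest, 1.1 = its hard stop. A spring brings it back to 0 when let go; turning takes 0.025 N m at first and 0.08 N m at the stop.
- knob_grip (a point): Point on the knob's vertical axis at the height to grip it, 74 mm above the bench. Black knob: a 48 mm disc 50 to 58 mm high, on it a bar grip 44 mm long, 12 mm thick, its top 86 mm high. At rest the bar lies along the station's x axis; the point's x axis runs along the bar and turns with it.
- pattern: White printed ring pattern on a 36 mm disc foot, 42 mm tall over all, about 30 g, standing loose on the turntable. Origin: centre of its underside, z axis up.
- jar: Lidded jar, 60 mm across, 55 mm tall, standing on the bench by one front corner of the station, about 150 mm left or right of its centre line. Origin: centre of its underside.
- dish: White ceramic dish, 70 mm across, 32 mm tall, standing by the other front corner, likewise about 150 mm off the centre line. Origin: centre of its underside.
Not all that is in view belongs to the job. Of the things shaped like the pattern, the white one is meant.

How it is judged:
On the way, in this order (a step that is already met when the one before it is completed fails the run):
1. both shell halves closed edge to edge (value of joint each of shell_left, shell_right below 0.025 rad), for 0.2 s.
2. the start knob twisted to its stop with the shell closed (all of step 1 and value of joint start_knob above 1 rad), for 0.1 s.
At the end, for the whole second after the job is handed in: Both shell halves closed within 0.025 rad (about 3 mm at the front edge), the knob back within 0.08 rad of rest, the pattern upright (within 0.2 rad) and still, within 25 mm of the turntable's centre, jar and dish within 25 mm of where they stood (all of step 1 and value of joint start_knob below 0.08 rad and angle between pattern's own z axis and vertical below 0.2 rad and horizontal distance between pattern and station below 0.025 m and linear speed of pattern below 0.02 m/s and distance of each of jar, dish from where it was at the start of the episode below 0.025 m); the robot touches nothing.
It fails at once if the start knob is turned past 0.3 rad while a shell half is open by more than 0.06 rad (value of joint start_knob above 0.3 rad and value of joint any of shell_left, shell_right above 0.06 rad).
It fails at once if the pattern is shifted by more than 15 mm or tipped (distance of pattern from where it was at the start of the episode above 0.015 m or angle between pattern's own z axis and vertical above 0.4 rad).
It fails at once if the jar or the dish is shifted by more than 25 mm (distance of any of jar, dish from where it was at the start of the episode above 0.025 m).
It also fails if it takes over 59 s, if anything falls off the work surface, if the arm or the gripper's body presses on something with over 40 N, if the wrist force passes 120 N, or if a joint passes its speed limit or range.

ROBOT

A 6-joint arm with a two-finger parallel gripper is mounted at the origin on the work surface. World frame = base frame: x ahead of the robot, y to its left, z up, the work surface at z = 0. Lengths are in m, angles in rad, forces in N, time in s.
With the tool pointing down it reaches from about 0.25 to 0.8 m from the base axis. Payload 8.5 kg.
Tool frame: the origin (TCP) lies on the centre line of the jaws, within the pads' length; the fingertips stand 11 mm ahead of it and the grasp point (between the pads) lies 8 mm behind it (r.tip_reach is the distance from the TCP to the fingertips, in m); z points along the fingers, y is the line along which they close (so a half turn about z gives the same grasp; the last joint's range is limited). The gripper opens to 85 mm and grips with 20 to 120 N. Pads are 22 mm wide; open, the fingers measure 114 mm over their backs; the gripper's body (76 mm by 85 mm) begins 54 mm behind the grasp point. The pads swing forward as they close: fully open they stand 13 mm farther back than shut.
Start: joints at [1.135, 0.238, -0.013, 1.319, 0, 1.571], TCP at [0.222, 0.476, 0.242] pointing down, gripper open.
Joint ranges: [-2.66, 2.66], [-1.03, 1.9], [-1.14, 1.46], [-1.82, 2.27], [-1.45, 1.34], [-3.14, 3.14]. Speed limits (rad/s): [2.22, 2.22, 2.79, 3.14, 3.14, 3.14].

INTERFACE

Orientations are given as a unit quaternion [w, x, y, z].
In Python, from bench import r, solve_ik, viewer, ticket, spotter gives the robot as it stands. The module is installed in compiled form; this text tells all that it offers. Calls block until the motion is done:
- r.move_ptp(position, orientation): joint-space move of the TCP to a pose.
- r.move_l(position, frame=None, vel=0.15, contact_N=None): straight line of the TCP; frame=None keeps the orientation; vel is the mean speed in m/s. With contact_N (N) it stops when the force on the tool has changed by that much, and returns True; else False.
- r.move_joints(angles): joint-space move.
- r.move_gripper(opening): finger opening in m; the grip force is fixed at half the most; returns when the fingers have stopped.
- r.wait(seconds).
- solve_ik(position, orientation): joint angles nearest the present ones, or None.
- r.get_state(): the state.
- viewer.snapshot(name): name is "scene" or "top"; returns a dict with "color" (420x560x3 uint8, red, green, blue), "range_z" (420x560 float32, m along the optical axis (not along the pixel's ray), 0 where there is no reading), "mtx" (3x3 intrinsics, pixels), "rvec" (rotation vector, rad) and "tvec" (3), from world to camera coordinates, as OpenCV has them. Camera axes: x right, y down, z forward; pixel columns grow to the right and rows downward; lengths in m; the calibration is good to about 2 mm. A picture is of the moment at which its call begins.
A pose or a line that the arm cannot do raises r.IKError and nothing moves.
- ticket.finish_job(): hands the job in; it is judged then, once.
Trained networks look in a picture, given as the dict that the camera call returned (one of the last four; its "shot" number tells which), for a name from the list of things; names that differ only in an ending like _2 or _b are one class to them, and where a whole thing is asked for, a point or a joint stands for the part that bears it (a point fixed in the world has none). Each returns a list of dicts, best first, with "p" (0 to 1); they miss things now and then, are a little off and sometimes report something else, mostly with a low value. They report only what shows in the picture. A call takes as long as a camera call. They do not tell look-alikes from the thing itself.
- spotter.search_frame(picture, target): "bbox" ([left, top, width, height] in pixels, round what is visible of it).
The state is a dict: "t": time; "q": joint angles; "qd": joint speeds; "tau": joint torques, N m; "eef_pos": TCP position; "tool_rot": TCP orientation; "wrist_force": force on the tool from outside, world axes, zero at the start; "wrist_torque": the same for the moment, N m; "finger_gap": finger opening in m; "gripper_force": force on a finger pad.
Only numpy, scipy, OpenCV 4.12 (cv2) and the standard library are available. Lean on these libraries where they do the work, as an engineer would, in place of code of your own. Each camera call takes 0.05 s, during which the arm holds its last target. There are 200 camera calls.

## Working session

There is one attempt and no reset: what is moved stays moved. The work goes in short steps, each a Python script; the robot and the scene stay as the last script left them, time stands still between calls to the robot, and variables do not carry over. Pictures are saved under pics/ and viewed, at most 10 in all, crops included, and the job is handed in when it is done.

```bash
mkdir -p pics
cat > h.py <<'E'
import numpy as np, cv2
from bench import r, solve_ik, viewer, ticket, spotter
def cloud(s):
    R=cv2.Rodrigues(np.array(s["rvec"],float))[0]; t=np.array(s["tvec"],float).reshape(3)
    z=s["range_z"]; K=np.array(s["mtx"]); v,u=np.mgrid[:z.shape[0],:z.shape[1]]
    P=np.stack([(u-K[0,2])/K[0,0]*z,(v-K[1,2])/K[1,1]*z,z],-1)
    W=(P-t)@R; W[z<=0]=np.nan
    return W
E
python3 - <<'E'
from h import *
for n in ("top","scene"):
    s=viewer.snapshot(n); np.savez(f"{n}.npz",**{k:s[k] for k in("color","range_z","mtx","rvec","tvec")})
    cv2.imwrite(f"pics/{n}0.png",s["color"][:,:,::-1]); W=cloud(s)
    for t in ("station","start_knob","shell_left","shell_right","pattern","jar","dish"):
        for d in spotter.search_frame(s,t)[:3]:
            x,y,w,h=[int(a) for a in d["bbox"]]
            print(n,t,round(d["p"],2),(x,y,w,h),np.round(np.nanmedian(W[y+h//3:y+2*h//3+1,x+w//3:x+2*w//3+1].reshape(-1,3),0),3))
E
```

```text
top station 0.59 (203, 124, 123, 175) [0.561 0.049 0.018]
top start_knob 0.66 (275, 247, 28, 25) [0.477 0.006 0.085]
top start_knob 0.4 (349, 211, 37, 34) [ 0.532 -0.128  0.055]
top shell_left 0.59 (204, 139, 58, 79) [0.608 0.1   0.092]
top pattern 0.78 (350, 173, 22, 21) [ 0.614 -0.123  0.01 ]
top pattern 0.65 (160, 171, 11, 18) [0.616 0.234 0.007]
top pattern 0.59 (205, 138, 56, 82) [0.607 0.1   0.092]
top jar 0.58 (350, 211, 37, 31) [ 0.535 -0.13   0.055]
top dish 0.74 (179, 244, 35, 38) [0.465 0.173 0.006]
scene station 0.73 (208, 176, 168, 111) [ 0.598 -0.018  0.083]
scene start_knob 0.96 (234, 186, 22, 22) [0.476 0.002 0.074]
scene shell_left 0.98 (306, 173, 59, 76) [0.612 0.107 0.018]
scene shell_right 0.67 (269, 221, 85, 48) [ 0.648 -0.024  0.088]
scene pattern 0.81 (250, 290, 16, 25) [ 0.617 -0.129  0.014]
scene pattern 0.73 (364, 172, 14, 22) [0.608 0.249 0.005]
scene jar 0.84 (199, 259, 36, 41) [ 0.552 -0.152  0.052]
scene dish 0.73 (281, 156, 31, 28) [0.459 0.182 0.01 ]
scene dish 0.64 (234, 185, 24, 29) [0.479 0.002 0.069]
```

View pics/top0.png

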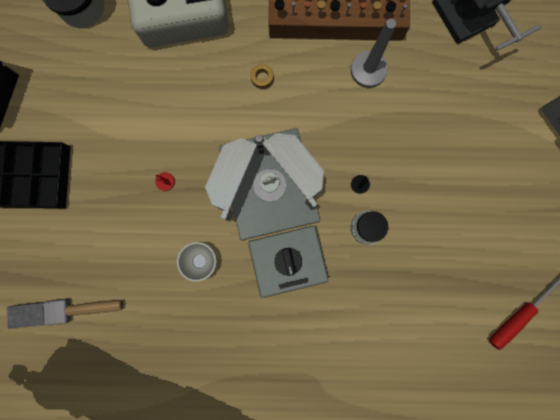

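View pics/scene0.png

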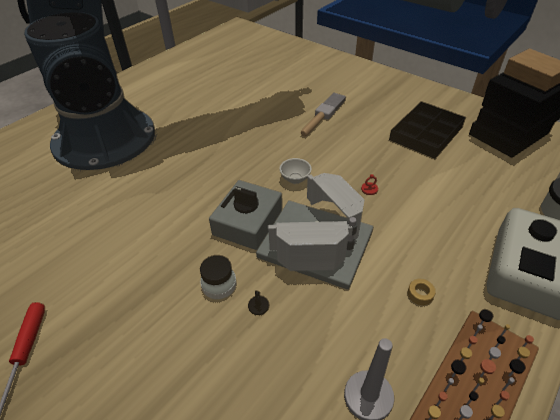

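Run:
```python
import numpy as np,cv2
from h import cloud
s=dict(np.load("top.npz")); W=cloud(s); x,y,z=W[...,0],W[...,1],W[...,2]
reg=(x>.38)&(x<.76)&(y>-.12)&(y<.16)
def rect(m,nm,k=None):
    n,l,st,c=cv2.connectedComponentsWithStats(m.astype(np.uint8),connectivity=4)
    for i in np.argsort(-st[1:,4])[:2]+1:
        P=W[l==i][:,:2].astype(np.float32)*1000
        if len(P)<60: continue
        b=cv2.minAreaRect(P); print(nm,len(P),np.round(b[0],1),np.round(b[1],1),round(b[2],2),"box",np.round(cv2.boxPoints(b)).tolist(),"z",np.median(W[l==i][:,2]).round(4))
rect(reg&(abs(z-.05)<.004),"console")
rect(reg&(abs(z-.092)<.006)&(x>.53),"roof")
rect(reg&(abs(z-.018)<.002),"base")
rect(reg&(z>.078)&(z<.095)&(x<.53),"knob")
rect((z>.05)&(z<.06)&(x>.48)&(x<.6)&(y<-.08)&(y>-.2),"jar")
rect((z>.025)&(z<.04)&(x>.4)&(x<.55)&(y>.1)&(y<.25),"dish")
rect(reg&(z>.04)&(z<.07)&(x>.55)&(x<.65),"pat")
```

```text
console 3379 [472.1   7.1] [ 99.8 119.6] 14.57 box [[409.0, 52.0], [439.0, -63.0], [535.0, -38.0], [505.0, 78.0]] z 0.0498
roof 2085 [612.4 109.6] [ 50.9 136.2] 68.03 box [[540.0, 112.0], [666.0, 61.0], [685.0, 108.0], [559.0, 159.0]] z 0.0917
roof 2028 [634.8  -5.3] [121.1  50.3] 39.62 box [[572.0, -25.0], [604.0, -63.0], [697.0, 14.0], [665.0, 53.0]] z 0.0918
base 3379 [596.5  39.7] [147.2 149. ] 14.74 box [[506.0, 93.0], [544.0, -51.0], [687.0, -14.0], [649.0, 130.0]] z 0.0179
base 107 [709.3   7.6] [47.  21.7] 71.85 box [[692.0, -11.0], [712.0, -18.0], [727.0, 27.0], [706.0, 33.0]] z 0.0176
knob 200 [472.3   7.1] [43.3 11.9] 14.4 box [[450.0, 7.0], [453.0, -4.0], [495.0, 7.0], [492.0, 18.0]] z 0.0855
jar 745 [ 534.8 -137.1] [51.5 51.5] 1.2 box [[509.0, -112.0], [510.0, -163.0], [561.0, -162.0], [560.0, -111.0]] z 0.0549
dish 387 [468.4 167. ] [67.8 67. ] 1.54 box [[434.0, 200.0], [435.0, 133.0], [503.0, 134.0], [501.0, 201.0]] z 0.0308
```

```bash
cat >> h.py <<'E'
from scipy.spatial.transform import Rotation as Ro
YAW=np.radians(14.5); U=np.array([np.cos(YAW),np.sin(YAW)]); V=np.array([-U[1],U[0]])
KNOB=np.array([.4722,.0071]); HINGE=KNOB+.208*U
def quat(n,flip=0):   # tool down, tool y along horizontal n
    y=np.array([n[0],n[1],0])*(-1 if flip else 1); z=np.array([0,0,-1.])
    return Ro.from_matrix(np.c_[np.cross(y,z),y,z]).as_quat()[[3,0,1,2]]
def wall(side,th,gap,z,d=.095,flip=0):  # side +1 left; finger's back `gap` off the wall
    c,s_=np.cos(th),np.sin(th)
    rot=lambda a,b:(a*c+b*s_)*U+side*(-a*s_+b*c)*V
    p=HINGE+rot(-d,.050+.0145+gap)
    return np.r_[p,z],quat(rot(0,1.),flip)
def show(m=""):
    s=r.get_state(); print(m,"t",round(s["t"],2),"q",np.round(s["q"],2),"p",np.round(s["eef_pos"],4),"F",np.round(s["wrist_force"],1),"gap",round(s["finger_gap"],4))
def close(side,th0,flip,Z=.072):
    r.move_ptp(*wall(side,th0,.03,.16,flip=flip)); r.move_l(wall(side,th0,.03,Z,flip=flip)[0]); show("down")
    for th in np.r_[np.arange(th0,.08,-.1),.06]:
        p,q=wall(side,th,.0,Z,flip=flip)
        if r.move_l(p,q,vel=.08,contact_N=10): show(f"contact th={th:.2f}"); break
    else:
        show("near"); p,q=wall(side,0,-.012,Z,flip=flip); print(r.move_l(p,q,vel=.03,contact_N=10)); show("pressed")
E
python3 - <<'E'
from h import *
for side,th in((1,.637),(-1,.44)):
  for f in (0,1):
    for a in ((th,.03,.16),(th,.03,.072),(0,-.012,.072)):
        q=solve_ik(*wall(side,*a,flip=f)); print(side,f,a,wall(side,*a)[0].round(3),None if q is None else np.round(q,2))
for f in(0,1):
  q=solve_ik(np.r_[KNOB,.074],quat(V,f)); print("knob",f,None if q is None else np.round(q,2))
show()
E
```

```text
1 0 (0.637, 0.03, 0.16) [0.621 0.182 0.16 ] [0.29 0.48 0.14 1.23 0.   0.67]
1 0 (0.637, 0.03, 0.072) [0.621 0.182 0.072] [0.29 0.54 0.   1.04 0.   0.67]
1 0 (0, -0.012, 0.072) [0.568 0.086 0.072] [ 0.15  0.43 -0.19  0.95  0.   -0.1 ]
1 1 (0.637, 0.03, 0.16) [0.621 0.182 0.16 ] [ 0.29  0.48  0.14  1.23  0.   -2.47]
1 1 (0.637, 0.03, 0.072) [0.621 0.182 0.072] [ 0.29  0.54  0.    1.04  0.   -2.47]
1 1 (0, -0.012, 0.072) [0.568 0.086 0.072] [ 0.15  0.43 -0.19  0.95  0.    3.04]
-1 0 (0.44, 0.03, 0.16) [ 0.661 -0.074  0.16 ] [-0.11  0.51  0.2   1.25  0.    2.34]
-1 0 (0.44, 0.03, 0.072) [ 0.661 -0.074  0.072] [-0.11  0.57  0.06  1.06  0.    2.34]
-1 0 (0, -0.012, 0.072) [ 0.595 -0.015  0.072] [-0.03  0.46 -0.14  0.97  0.    2.86]
-1 1 (0.44, 0.03, 0.16) [ 0.661 -0.074  0.16 ] [-0.11  0.51  0.2   1.25  0.   -0.8 ]
-1 1 (0.44, 0.03, 0.072) [ 0.661 -0.074  0.072] [-0.11  0.57  0.06  1.06  0.   -0.8 ]
-1 1 (0, -0.012, 0.072) [ 0.595 -0.015  0.072] [-0.03  0.46 -0.14  0.97  0.   -0.28]
knob 0 [ 0.02  0.27 -0.43  0.87  0.   -0.24]
knob 1 [ 0.02  0.27 -0.43  0.87  0.    2.9 ]
 t 0.8 q [ 1.14  0.24 -0.01  1.32 -0.    1.57] p [0.2216 0.4759 0.2423] F [ 1. -1.  1.] gap 0.0855
```

Run:
```python
from h import *
r.move_gripper(0); show("shut")
close(1,.637,0)
p=wall(1,0,.04,.072)[0]; r.move_l(p); p[2]=.16; r.move_l(p); show("up")
s=viewer.snapshot("top"); cv2.imwrite("pics/top1.png",s["color"][90:330,130:450,::-1])
```

```text
shut t 1.57 q [ 1.14  0.24 -0.01  1.32 -0.    1.57] p [0.2216 0.4759 0.2423] F [ 0.3 -0.1  0.1] gap -0.0
down t 4.12 q [0.29 0.54 0.01 1.04 0.   0.67] p [0.6212 0.1829 0.0729] F [ 0.8 -0.4  0.8] gap -0.0002
near t 6.37 q [ 0.18  0.43 -0.18  0.96 -0.   -0.01] p [0.5683 0.1045 0.0721] F [-0.  -0.4  0.2] gap 0.0002
True
pressed t 6.77 q [ 0.17  0.43 -0.19  0.95  0.   -0.06] p [0.5676 0.0969 0.0718] F [-0.8  5.2  3.1] gap 0.0004
up t 7.92 q [ 0.24  0.36 -0.06  1.16  0.    0.01] p [0.5552 0.1361 0.1593] F [ 0.9 -0.3 -0.4] gap 0.0003
```

View pics/top1.png

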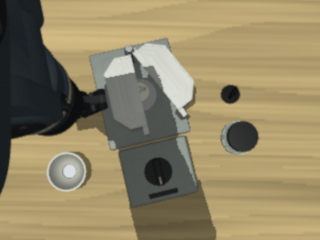

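The left half now points along the station axis, with its flange at about (145,128) in the crop. The right half, jar and dish have not moved. Next is the right half.

Run:
```python
from h import *
p=r.get_state()["eef_pos"].copy() if hasattr(r.get_state()["eef_pos"],"copy") else list(r.get_state()["eef_pos"])
p=np.array(p); p[2]=.22; r.move_l(p)
r.move_ptp(*wall(-1,.44,.03,.2,flip=1))
close(-1,.44,1)
p=wall(-1,0,.04,.072)[0]; r.move_l(p); p[2]=.2; r.move_l(p)
p=np.r_[KNOB-.12*U,.2]; r.move_ptp(p,quat(V)); show("clear")
s=viewer.snapshot("top"); cv2.imwrite("pics/top2.png",cv2.resize(s["color"][110:310,160:420,::-1],None,fx=2,fy=2))
W=cloud(s); x,y,z=W[...,0],W[...,1],W[...,2]
m=(abs(z-.091)<.006)&(x>.53)&(x<.7)&(abs(y-.04)<.12)
P=(W[m][:,:2]-HINGE)@np.c_[U,V]*1000
b=cv2.minAreaRect(P.astype(np.float32)); print(len(P),b,P.min(0),P.max(0))
for lo in range(-140,0,20):
    Q=P[(P[:,0]>=lo)&(P[:,0]<lo+20)][:,1]; q=np.sort(Q); g=np.diff(q); i=g.argmax() if len(g) else 0
    if len(q): print(lo,q[0].round(1),q[-1].round(1),"maxgap",g.max().round(1),"at",q[i].round(1))
```

```text
down t 10.48 q [-0.11  0.57  0.06  1.06  0.   -0.8 ] p [ 0.6618 -0.0742  0.0736] F [-0.4 -0.1  0.2] gap -0.0002
near t 12.15 q [-0.05  0.47 -0.11  0.98  0.   -0.37] p [ 0.6035 -0.0315  0.0721] F [ 0.6 -0.6 -0.1] gap -0.0001
True
pressed t 12.52 q [-0.04  0.47 -0.12  0.98 -0.   -0.33] p [ 0.6003 -0.0267  0.0719] F [ 1.6 -4.1  1.8] gap -0.0
clear t 14.93 q [-0.06 -0.03 -0.43  1.17 -0.   -0.32] p [ 0.3574 -0.0231  0.2003] F [-0.5  0.5 -0.7] gap 0.0
4218 ((-68.29698181152344, -0.07619476318359375), (151.1549835205078, 99.99848937988281), 0.08047950267791748) [-143.88024822  -50.07211817] [ 7.28675309 49.95280859]
-140 -36.8 36.9 maxgap 1.7 at -36.8
-120 -49.8 49.6 maxgap 0.6 at -49.1
-100 -49.8 49.9 maxgap 0.4 at -49.7
-80 -50.1 49.9 maxgap 0.5 at -46.5
-60 -50.0 50.0 maxgap 0.4 at -38.0
-40 -49.9 49.6 maxgap 0.6 at -49.7
-20 -37.5 36.8 maxgap 1.9 at 34.9
```

View pics/top2.png

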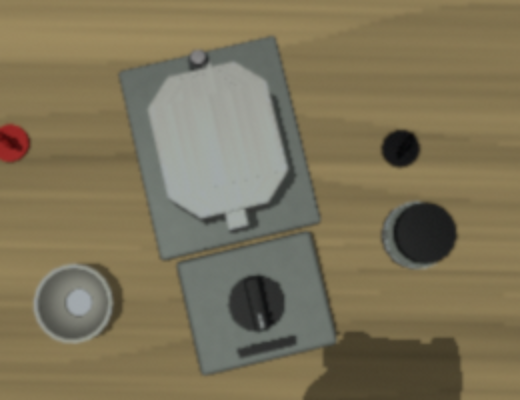

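Both halves are closed: the roof is 100 mm wide, symmetric, with no gap at the seam. The knob bar is at about (260,302) in the crop, and the dish (74,303) and jar (424,234) stand where they were. Next, the knob.

Run:
```python
from h import *
r.move_gripper(.04); r.move_ptp(np.r_[KNOB,.14],quat(V)); r.move_l(np.r_[KNOB,.074],vel=.08); show("at")
r.move_gripper(0); show("grip")
q0=np.array(r.get_state()["q"],float)
for a in (.4,.8,1.0,1.08,1.14):
    q=q0.copy(); q[5]+=a; r.move_joints(q); r.wait(.1)
    s=r.get_state(); print(a,round(s["q"][5]-q0[5],3),np.round(s["wrist_torque"],2),np.round(s["wrist_force"],1))
r.wait(.2)
s=viewer.snapshot("scene"); cv2.imwrite("pics/sc1.png",cv2.resize(s["color"][130:300,180:400,::-1],None,fx=3,fy=3))
```

```text
at t 17.02 q [ 0.01  0.27 -0.43  0.87 -0.   -0.24] p [0.4725 0.0071 0.0745] F [ 0.5  1.3 -0.1] gap 0.0397
grip t 17.39 q [ 0.01  0.27 -0.43  0.87 -0.   -0.24] p [0.4727 0.0065 0.0746] F [-0.9 -5.6  6.5] gap 0.0109
0.4 0.397 [0.05 0.   0.03] [ 0.5 -0.2  0.6]
0.8 0.796 [ 0.35 -0.18  0.07] [0.6 1.  0.2]
1.0 0.995 [ 0.57 -0.23  0.05] [ 1.8  2.4 -1.3]
1.08 1.077 [ 0.84 -0.46  0.06] [ 2.6  2.9 -0.7]
1.14 1.137 [ 0.83 -0.57  0.67] [ 2.8  4.2 -0. ]
```

View pics/sc1.png

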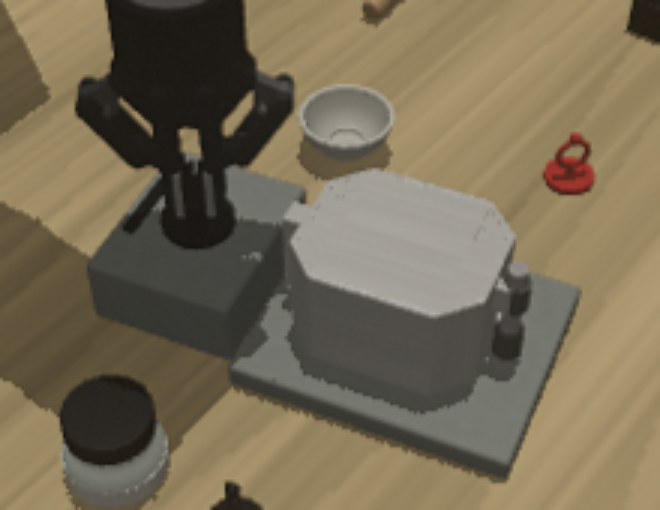

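The gripper holds the turned knob at about (198,215), and the shell is still shut. The torque jumped to 0.67 N m, so the knob is on its stop. I'll turn it back, release, retreat and check.

Run:
```python
from h import *
q=np.array(r.get_state()["q"],float); q[5]-=1.13; r.move_joints(q)
r.move_gripper(.05); r.wait(.2); r.move_l(np.r_[KNOB,.2]); r.move_ptp(np.r_[KNOB-.14*U,.22],quat(V)); r.wait(.5); show()
s=viewer.snapshot("top"); cv2.imwrite("pics/top3.png",cv2.resize(s["color"][110:310,160:420,::-1],None,fx=2,fy=2))
W=cloud(s); x,y,z=W[...,0],W[...,1],W[...,2]
for n,m in(("roof",(abs(z-.091)<.006)&(x>.53)&(x<.7)&(abs(y-.04)<.12)),("knob",(z>.078)&(z<.095)&(x>.44)&(x<.51)&(abs(y)<.05))):
    P=(W[m][:,:2]-HINGE)@np.c_[U,V]*1000; print(n,len(P),cv2.minAreaRect(P.astype(np.float32)))
```

```text
t 23.7 q [-0.08 -0.07 -0.42  1.22 -0.   -0.34] p [ 0.3368 -0.0279  0.2198] F [-0.6  0.1  0.5] gap 0.0502
roof 4207 ((-69.17970275878906, -0.0749359130859375), (100.01908111572266, 150.03897094726562), 89.95740509033203)
knob 201 ((-208.0952911376953, -0.032419681549072266), (11.921914100646973, 43.5290641784668), 89.93806457519531)
```

View pics/top3.png

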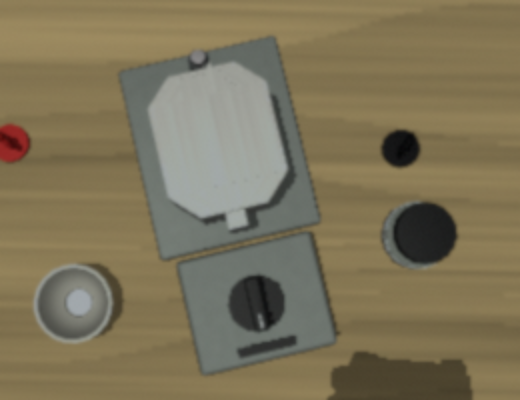

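The shell is closed (roof still 100 mm wide), and the knob bar at (260,302) is back at rest. The jar and dish have not moved, and the robot is clear of everything.

```bash
python3 -c "
from h import *
print(ticket.finish_job())"
```

```text
the job is handed in; nothing more can be done
None
```

I closed both shell halves edge to edge, then turned the start knob clockwise to its stop and brought it back to rest, and handed the job in at about 24 s. The last picture shows the jar and dish unmoved; the pattern was hidden under the closed shell, so I could not check it there, and the hand-in returned no verdict.

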